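# Put away aquarium plumbing spares by sample

### The job

Put away the five loose aquarium spares that stand between you and the trays: each goes into the tray whose ledge carries a fixed sample of the same kind of part. Put only one part in each bay, standing as it stands now, upright and flat on the bay's floor, and leave the jar and the carton where they are.

Things in the scene. Friction and masses are not known exactly. Their poses are not given: they have to be found in the camera images.
- strainer_a_center (a point): one of two alike intake strainers, a loose black plastic part standing upright: round foot 44 diameter x 6 high, above it a slotted tube 26 diameter with a domed top, 70 high in all, about 40 g. This point is on its axis, half-way up (35 above the underside); z points up. Grip the tube, above the foot. Sizes in mm.
- strainer_b_center (a point): one of two alike intake strainers, a loose black plastic part standing upright: round foot 44 diameter x 6 high, above it a slotted tube 26 diameter with a domed top, 70 high in all, about 40 g. This point is on its axis, half-way up (35 above the underside); z points up. Grip the tube, above the foot. Sizes in mm.
- coupling_a_center (a point): one of two alike pipe couplings, a loose grey plastic tube standing on end, open through: 40 outside diameter, 29 bore, 45 high, about 35 g. This point is on its axis, half-way up (22.5 above the underside); z points up. Sizes in mm.
- coupling_b_center (a point): one of two alike pipe couplings, a loose grey plastic tube standing on end, open through: 40 outside diameter, 29 bore, 45 high, about 35 g. This point is on its axis, half-way up (22.5 above the underside); z points up. Sizes in mm.
- valve_center (a point): the loose ball valve, grey plastic, lever on top: body 56 long (x) x 36 wide (y) x 40 high, with a black lever bar 50 x 12 along x, its top 54 above the underside; about 90 g. This point is in the middle of the body, 20 above the underside; x along the pipe, z up. Grip the body across its width (y), fingers either side of the lever. Sizes in mm.
- tray_strainer: the tray for intake strainers: a black one (70 high) is the sample. Fixed white two-bay tray. Origin at counter level under the divider's middle; x to the ledge (away from robot), y across the bays. Bay centres x 0, y +37 and -37; bays 70 x 70 inside, floor 4 above counter, wall and divider tops 14, 4 thick. Ledge x 39 to 111, sample at x 85, y 0. Sizes in mm.
- tray_coupling: the tray for pipe couplings: a grey tube on end (45 high) is the sample. Fixed white two-bay tray. Origin at counter level under the divider's middle; x to the ledge (away from robot), y across the bays. Bay centres x 0, y +37 and -37; bays 70 x 70 inside, floor 4 above counter, wall and divider tops 14, 4 thick. Ledge x 39 to 111, sample at x 85, y 0. Sizes in mm.
- tray_valve: the tray for ball valves: a valve (54 high, along tray y) is the sample. Fixed white two-bay tray. Origin at counter level under the divider's middle; x to the ledge (away from robot), y across the bays. Bay centres x 0, y +37 and -37; bays 70 x 70 inside, floor 4 above counter, wall and divider tops 14, 4 thick. Ledge x 39 to 111, sample at x 85, y 0. Sizes in mm.
- food_jar: bystander: closed amber jar with a red cap, 60 diameter x 85 high, 200 g, standing on the left of the work; origin at the centre of its underside. Sizes in mm.
- carton: bystander: closed cardboard carton 70 x 100 x 60 high, 150 g, on the right of the work; origin at the centre of its underside. Sizes in mm.
Mind the look-alikes: they are no part of the job. What is shaped like the part that bears coupling_b_center but purple or red is not meant.

How it is judged:
By the outcome, as a careful person would: the job done as asked, in the order asked, and still so for the second after the job is handed in, with the robot touching nothing.
It also fails if it takes over 112 s, if anything falls off the work surface, if the arm or the gripper's body presses on something with over 40 N, if the wrist force passes 120 N, or if a joint passes its speed limit or range.

### The arm

A 6-joint arm with a two-finger parallel gripper is mounted at the origin on the work surface. World frame = base frame: x ahead of the robot, y to its left, z up, the work surface at z = 0. Lengths are in mm, angles in degrees, forces in N, time in s.
With the tool pointing down it reaches from about 300 to 850 mm from the base axis. Payload 4.2 kg.
Tool frame: the origin (TCP) lies midway between the tips of the shut fingers; the grasp point (between the pads) lies 19 mm behind it; y points along the fingers, z is the direction in which the jaws open and shut, and the axes are right-handed (so a half turn about y gives the same grasp; the last joint's range is limited). The gripper opens to 91 mm and grips with 3 to 60 N. Pads are 32 mm wide; open, the fingers measure 118 mm over their backs; the gripper's body (76 mm by 178 mm) begins 60 mm behind the grasp point.
Start: joints at [75.287, 18.312, 89.639, -0, 72.044, -1.146], TCP at [134.892, 558.97, 213.976] pointing down, gripper open.
Joint ranges: [-177.97, 177.97], [-48.28, 115.42], [12.27, 149.76], [-77.06, 257.06], [2.81, 150.46], [-146.56, 146.56]. Speed limits (degrees/s): [147.25, 147.25, 180, 180, 180, 180].

### API

Orientations are given as [roll, pitch, yaw] about the fixed x, y, z axes, in that order (R = Rz(yaw) Ry(pitch) Rx(roll)).
In Python, from workcell import env gives the robot as it stands.
- The arm moves only by the shell command python3 -m handwheel 'ROWS' [FORCE]. ROWS is JSON, a list of rows, each a list of 3 entries, a list of its own where there are three numbers: the opening, from 0 (shut) to 1 (fully open), then the shift along the tool's x, y, z in mm, then the turn, a rotation vector about the tool's x, y, z in degrees. A call has exactly 10 rows; each row shifts and turns the commanded pose from where the row before left it, along the tool's axes as they then stand; what a row does not reach is not made up. A row lasts 1/12 s, in which the tool goes at most 41.7 mm and 7.16 degrees, less where a joint would pass 70% of its speed; a pose out of reach is approached as far as the arm can. A call is refused whole if a number of a shift passes 41.7 or a number of a turn 7.16, either way. A call with a gripper value outside its range is refused whole. The fingers move at their own pace and stop on an object; FORCE is the grip in N (left out, the last holds). Time passes only in rows, so rows that do not move let the fingers close, or fill a call up. It gives the time, the measured TCP pose, the force and the opening at its end, in the units of the state.
- env.state(): the state, without advancing time (a new reading comes with each control period).
- env.grab_frame(name): name is "scene" or "top" or "wrist"; returns the picture (420x560x3 uint8, red, green, blue); there is no depth.
- env.camera_info(name): a dict with "fx", "fy", "cx", "cy" (pixels), "camera_from_world" (4x4, takes a point from world to camera coordinates); the wrist camera has in their place "mount" (4x4, takes a point from camera to tool coordinates, whose origin is the TCP and whose axes are the tool frame's). Camera axes: x right, y down, z forward; pixel columns grow to the right and rows downward; lengths in mm; the calibration is good to about 2 mm. A picture is of the moment at which its call begins: read the wrist's pose just before it. camera_info takes no time and is no camera call.
- env.job_done(): hands the job in, once; it reports no verdict.
Trained networks look in the newest picture that a camera, given by its name, has taken for a name from the list of things; names that differ only in an ending like _2 or _b are one class to them, and where a whole thing is asked for, a point or a joint stands for the part that bears it (a point fixed in the world has none). Each returns a list of dicts, best first, with "p" (0 to 1); they miss things now and then, are a little off and sometimes report something else, mostly with a low value. They report only what shows in the picture. A call takes as long as a camera call. They do not tell look-alikes from the thing itself.
- env.masks_of(camera, label): "region" (420x560 bool, what is visible of it) and "location" ([column, row] in pixels, amid what is visible of it).
The state is a dict: "time_s": time; "qpos": joint angles; "qvel": joint speeds; "effort": joint torques, N m; "ee_pos": TCP position; "ee_rot": TCP orientation; "force": force on the tool from outside, world axes, zero at the start; "torque": the same for the moment, N m; "gripper_width": finger opening in mm.
Only numpy, scipy, OpenCV 4.12 (cv2) and the standard library are available. Lean on these libraries where they do the work, as an engineer would, in place of code of your own. Each camera call takes 0.05 s, during which the arm holds its last target.

## Working session

There is one attempt and no reset: what is moved stays moved. The work goes in short steps, Python scripts to look and compute and a shell command to move; the robot and the scene stay as the last step left them, time stands still between calls to the robot, and variables do not carry over. Pictures are saved under pics/ and viewed, and the job is handed in when it is done.

```bash
ls -la; mkdir -p pics
python3 - <<'E'
from workcell import env
import cv2,numpy as np
np.set_printoptions(precision=3,suppress=True)
for n in ("scene","top","wrist"):
    im=env.grab_frame(n); cv2.imwrite(f"pics/{n}0.png",cv2.resize(im[:,:,::-1],(800,600),interpolation=cv2.INTER_CUBIC))
    print(n,env.camera_info(n))
s=env.state(); print({k:s[k] for k in s})
E
```

```text
total 12
drwxr-xr-x  3 agent agent 4096 Dec  6 20:05 .
drwxr-xr-x 23 root  root  4096 Dec  6 20:05 ..
drwxr-xr-x  2 agent agent 4096 Dec  6 20:05 pics
scene {'fx': 406.7983163766779, 'fy': 406.7983163766779, 'cx': 273.69227825469716, 'cy': 206.1920848696408, 'camera_from_world': array([[   0.271,    0.963,   -0.011, -123.151],
       [   0.708,   -0.207,   -0.675, -309.623],
       [  -0.652,    0.175,   -0.737, 1447.196],
       [   0.   ,    0.   ,    0.   ,    1.   ]])}
top {'fx': 486.91726780153317, 'fy': 486.91726780153317, 'cx': 277.28159971234567, 'cy': 208.9603417511679, 'camera_from_world': array([[  -0.021,   -1.   ,    0.006,    0.001],
       [  -0.998,    0.02 ,   -0.061,  507.492],
       [   0.061,   -0.007,   -0.998, 1516.143],
       [   0.   ,    0.   ,    0.   ,    1.   ]])}
wrist {'fx': 374.8542626396999, 'fy': 374.8542626396999, 'cx': 278.20679833085825, 'cy': 211.29790602082204, 'mount': array([[   0.   ,    0.972,    0.236,  -66.239],
       [   0.001,   -0.236,    0.972, -170.379],
       [   1.   ,   -0.   ,   -0.001,   -0.361],
       [   0.   ,    0.   ,    0.   ,    1.   ]])}
{'time_s': 0.15, 'qpos': array([75.288, 18.344, 89.688, -0.001, 72.043, -1.144]), 'qvel': array([-0.083, -0.062, -0.204,  0.032, -0.083, -0.037]), 'effort': array([  0.001, -41.278, -23.216,   0.073,   0.043,  -0.   ]), 'ee_pos': array([134.79 , 558.615, 213.318]), 'ee_rot': array([-90.075,   0.   , -13.568]), 'force': array([-0.744, -0.237, -0.122]), 'torque': array([-0.007, -0.049,  0.043]), 'gripper_width': 90.9945259008719}
```

View pics/scene0.png

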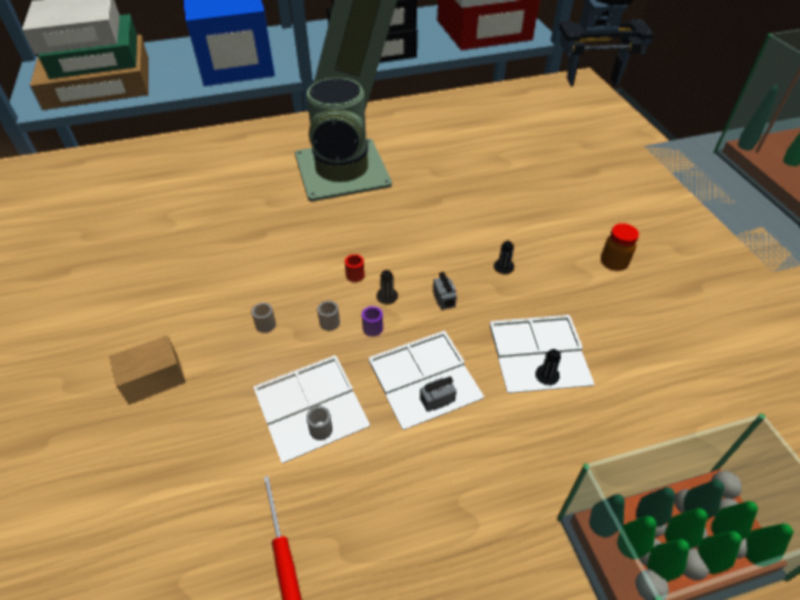

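View pics/top0.png

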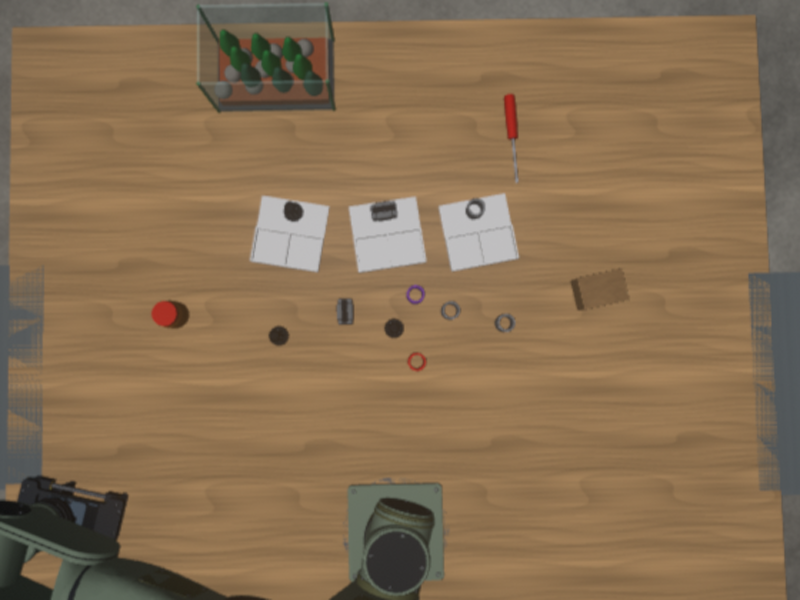

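View pics/wrist0.png

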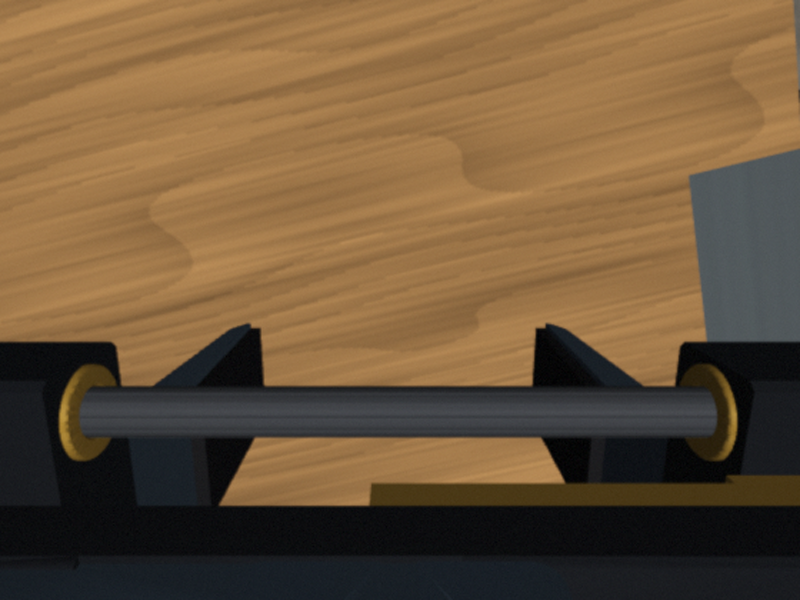

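The scene view (800×600 scaled) shows:
- Strainers at (387,287) and (505,257), the valve at (445,291), grey couplings at (264,318) and (328,315).
- Purple (372,321) and red (354,268) look-alike tubes.
- Trays from left to right: coupling, valve, strainer.

The top view agrees. Next I measure with the networks in both views.

```bash
cat > h.py <<'E'
from workcell import env
import cv2,numpy as np
from scipy.spatial.transform import Rotation as R
np.set_printoptions(precision=1,suppress=True)
def cam(n, s=None):
    i=env.camera_info(n); K=np.array([[i['fx'],0,i['cx']],[0,i['fy'],i['cy']],[0,0,1]])
    if n!='wrist': return K,i['camera_from_world']
    T=np.eye(4); T[:3,:3]=R.from_euler('xyz',s['ee_rot'],degrees=True).as_matrix(); T[:3,3]=s['ee_pos']
    return K,np.linalg.inv(T@i['mount'])
def proj(c,p):
    K,T=c; q=(T[:3,:3]@np.atleast_2d(p).T+T[:3,3:]); q=K@q; return (q[:2]/q[2]).T
def tri(c1,u1,c2,u2):
    X=cv2.triangulatePoints(c1[0]@c1[1][:3],c2[0]@c2[1][:3],np.array(u1,float).reshape(2,1),np.array(u2,float).reshape(2,1))
    return (X[:3]/X[3]).ravel()
def onz(c,u,z):
    K,T=c; d=T[:3,:3].T@np.linalg.solve(K,[u[0],u[1],1]); o=-T[:3,:3].T@T[:3,3]
    return o+d*(z-o[2])/d[2]
E
python3 - <<'E'
from h import *
import pickle
L=["strainer_a_center","coupling_a_center","valve_center","tray_strainer","tray_coupling","tray_valve","food_jar","carton"]
out={}
for n in ("scene","top"):
    im=env.grab_frame(n)
    for l in L:
        r=env.masks_of(n,l)
        for d in r:
            ys,xs=np.nonzero(d['region']); 
            print(n,l,round(d['p'],2),np.array(d['location']),len(xs),(xs.min(),xs.max(),ys.min(),ys.max()), im[d['region']].mean(0))
        out[n,l]=r
    out[n]=im
pickle.dump(out,open('m.pkl','wb'))
E
```

```text
scene strainer_a_center 0.75 [268.7 204.5] 259 (np.int64(263), np.int64(277), np.int64(189), np.int64(213)) [53.9 44.8 33.7]
scene coupling_a_center 0.77 [182.4 221.1] 266 (np.int64(177), np.int64(192), np.int64(212), np.int64(233)) [92.8 81.7 67.4]
scene valve_center 0.57 [307.6 202.8] 325 (np.int64(303), np.int64(319), np.int64(191), np.int64(216)) [71.5 69.  63.5]
scene tray_strainer 0.78 [375.8 247.3] 2940 (np.int64(343), np.int64(413), np.int64(222), np.int64(274)) [201.8 204.4 202.9]
scene tray_coupling 0.79 [215.4 287. ] 3570 (np.int64(179), np.int64(258), np.int64(250), np.int64(322)) [212.6 214.5 212.5]
scene tray_valve 0.85 [297.6 264.1] 3319 (np.int64(258), np.int64(337), np.int64(233), np.int64(300)) [202.1 204.2 202.1]
scene food_jar 0.66 [432.2 172.3] 659 (np.int64(420), np.int64(446), np.int64(156), np.int64(189)) [109.4  33.   11.2]
scene carton 0.76 [102.4 260.4] 1653 (np.int64(77), np.int64(129), np.int64(235), np.int64(282)) [130.7  99.3  58.6]
top strainer_a_center 0.72 [276.1 228.3] 153 (np.int64(269), np.int64(282), np.int64(222), np.int64(235)) [66.7 55.  44.3]
[... 374 characters left out ...]
ay_coupling 0.73 [333.5 159.5] 2277 (np.int64(307), np.int64(362), np.int64(135), np.int64(188)) [182.5 180.4 180.1]
top tray_valve 0.7 [271.  161.5] 2241 (np.int64(245), np.int64(298), np.int64(138), np.int64(189)) [177.6 175.7 175.5]
top tray_valve 0.19 [204.3 160.2] 2270 (np.int64(176), np.int64(229), np.int64(136), np.int64(190)) [177.7 175.3 174.6]
top food_jar 0.6 [120.6 219.1] 419 (np.int64(106), np.int64(132), np.int64(210), np.int64(228)) [128.4  51.8  35.9]
top food_jar 0.52 [277.1 228. ] 131 (np.int64(269), np.int64(282), np.int64(223), np.int64(235)) [60.4 50.1 41.3]
top carton 0.89 [419.4 200.6] 801 (np.int64(400), np.int64(439), np.int64(188), np.int64(215)) [117.5  91.6  63.8]
```

Run:
```python
from h import *
import pickle
o=pickle.load(open('m.pkl','rb'))
C={n:cam(n) for n in("scene","top")}
for t in ("tray_coupling","tray_valve","tray_strainer"):
    quads={}
    for n in C:
        m=o[n,t][0]['region'].astype(np.uint8)
        h=cv2.convexHull(np.argwhere(m)[:,::-1].astype(np.int32))
        eps=1
        while True:
            q=cv2.approxPolyDP(h,eps,True)
            if len(q)<=4: break
            eps+=.25
        quads[n]=q.reshape(-1,2).astype(float)
    P=[]
    for u in quads["top"]:
        g=onz(C["top"],u,8)
        v=proj(C["scene"],g)[0]; j=np.argmin(np.linalg.norm(quads["scene"]-v,axis=1))
        P.append(np.r_[tri(C["top"],u,C["scene"],quads["scene"][j]),g])
    P=np.array(P); print(t); print(P); 
    print("side lens",np.linalg.norm(np.roll(P[:,3:5],-1,0)-P[:,3:5],axis=1))
# parts
for l in ("strainer_a_center","coupling_a_center","valve_center"):
    a=o["scene",l][0]["region"];b=o["top",l][0]["region"]
    ys,xs=np.nonzero(a);u1=[xs.mean(),ys.mean()];ys,xs=np.nonzero(b);u2=[xs.mean(),ys.mean()]
    print(l,tri(C["scene"],u1,C["top"],u2), onz(C["top"],u2,35))
# top view crops
im=o["top"][180:270,170:370,::-1]; cv2.imwrite("pics/tc.png",cv2.resize(im,None,fx=4,fy=4,interpolation=cv2.INTER_CUBIC))
im=o["scene"][160:330,150:420,::-1]; cv2.imwrite("pics/sc.png",cv2.resize(im,None,fx=2.9,fy=2.9,interpolation=cv2.INTER_CUBIC))
```

```text
tray_coupling
[[ 593.8 -280.6   13.9  594.5 -281.4    8. ]
 [ 570.6 -136.5   15.9  571.9 -134.6    8. ]
 [ 713.5 -110.2    6.6  713.3 -109.5    8. ]
 [ 739.1 -256.6   10.1  739.5 -257.1    8. ]]
side lens [148.5 143.6 149.9 147. ]
tray_valve
[[591.4 -78.6  12.4 592.2 -78.    8. ]
 [572.   70.5  14.5 572.9  71.4   8. ]
 [716.3  87.1  11.2 717.2  88.    8. ]
 [734.6 -56.9   2.5 733.7 -55.7   8. ]]
side lens [150.7 145.3 144.7 143.3]
tray_strainer
[[716.  136.6   2.8 714.9 135.8   8. ]
 [574.  161.8  10.8 574.7 163.2   8. ]
 [603.9 307.   17.5 606.3 311.6   8. ]
 [742.8 277.7   8.9 743.4 278.7   8. ]]
side lens [142.9 151.7 141.  145.7]
strainer_a_center [444.6  -5.   24. ] [444.7  -3.6  35. ]
coupling_a_center [ 451.9 -247.9   26.8] [ 451.8 -246.1   35. ]
valve_center [482.8 100.9  25. ] [482.7 101.1  35. ]
```

View pics/tc.png

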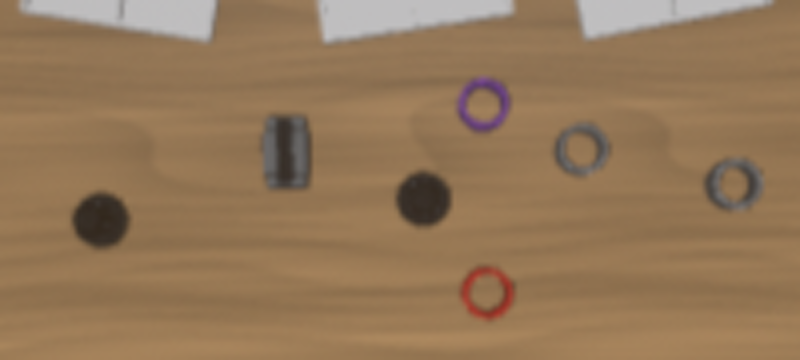

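View pics/sc.png

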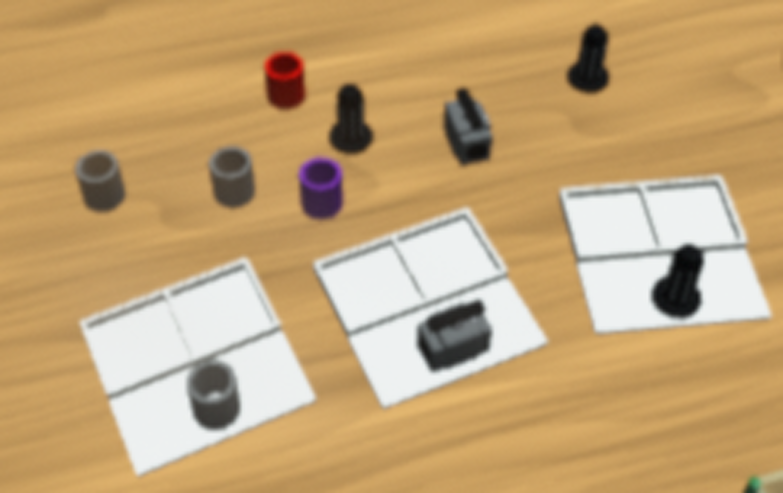

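Candidates for coupling_b (scene crop): grey (100,181), grey (232,176), purple (321,188), red (285,80). The grey ones fit the description and the purple and red ones are look-alikes. The crop confirms it. Now I move the wrist camera over the work for a closer two-view measurement.

```bash
python3 -m handwheel '[[1,[0,0,0],[0,-6.8,0]],[1,[0,0,0],[0,-6.8,0]],[1,[24,-4,-33],[0,0,0]],[1,[24,-4,-33],[0,0,0]],[1,[24,-4,-33],[0,0,0]],[1,[24,-4,-33],[0,0,0]],[1,[24,-4,-33],[0,0,0]],[1,[24,-4,-33],[0,0,0]],[1,[24,-4,-33],[0,0,0]],[1,[24,-4,-33],[0,0,0]]]' 30
```

```text
time_s: 1.88
ee_pos: [327.7, 293.4, 246.4]
ee_rot: [-90.0, -0.0, 0.1]
force: [0.8, 0.6, 0.6]
gripper_width: 91.3
```

```bash
python3 -m handwheel '[[1,[24,-4,-33],[0,0,0]],[1,[24,-4,-33],[0,0,0]],[1,[24,-4,-33],[0,0,0]],[1,[20,0,-33],[0,0,0]],[1,[0,0,0],[0,0,0]],[1,[0,0,0],[0,0,0]],[1,[0,0,0],[0,0,0]],[1,[0,0,0],[0,0,0]],[1,[0,0,0],[0,0,0]],[1,[0,0,0],[0,0,0]]]'
```

```text
time_s: 2.72
ee_pos: [418.5, 164.2, 258.0]
ee_rot: [-90.0, 0.0, 0.2]
force: [-0.5, 0.4, -0.0]
gripper_width: 91.4
```

```bash
cat > look.py <<'E'
import sys,pickle
from h import *
def look(tag,L):
    s=env.state(); im=env.grab_frame("wrist"); r={l:env.masks_of("wrist",l) for l in L}
    pickle.dump((s,im,r),open(f"w_{tag}.pkl","wb"))
    cv2.imwrite(f"pics/w_{tag}.png",cv2.resize(im[:,:,::-1],(800,600),interpolation=cv2.INTER_CUBIC))
    c=cam("wrist",s); print("pose",s['ee_pos'],s['ee_rot'])
    for l in L:
        for d in r[l]:
            ys,xs=np.nonzero(d['region']); u=[xs.mean(),ys.mean()]
            print(l,round(d['p'],2),np.array(u),len(xs),(xs.min(),xs.max(),ys.min(),ys.max()),im[d['region']].mean(0),"z25:",onz(c,u,25))
if __name__=="__main__": look(sys.argv[1],sys.argv[2:])
E
python3 look.py a strainer_a_center valve_center tray_strainer tray_valve coupling_a_center
```

```text
pose [418.5 164.2 258. ] [-90.    0.    0.2]
strainer_a_center 0.65 [125.6 202.6] 1543 (np.int64(99), np.int64(151), np.int64(181), np.int64(223)) [22.1 21.1 20.6] z25: [440.9  -4.3  25. ]
valve_center 0.74 [222.1 236.6] 1814 (np.int64(205), np.int64(240), np.int64(209), np.int64(267)) [60.  60.  60.4] z25: [479.7 100.6  25. ]
tray_strainer 0.83 [325.  324.1] 3322 (np.int64(269), np.int64(393), np.int64(305), np.int64(338)) [192.3 191.3 190.8] z25: [588.8 220.   25. ]
tray_valve 0.85 [187.5 332.8] 2020 (np.int64(155), np.int64(212), np.int64(306), np.int64(353)) [205.3 204.4 204.6] z25: [600.8  55.1  25. ]
coupling_a_center 0.39 [ 23.9 227.1] 1066 (np.int64(0), np.int64(48), np.int64(213), np.int64(239)) [53.  52.6 52.3] z25: [ 469.1 -120.7   25. ]
```

View pics/w_a.png

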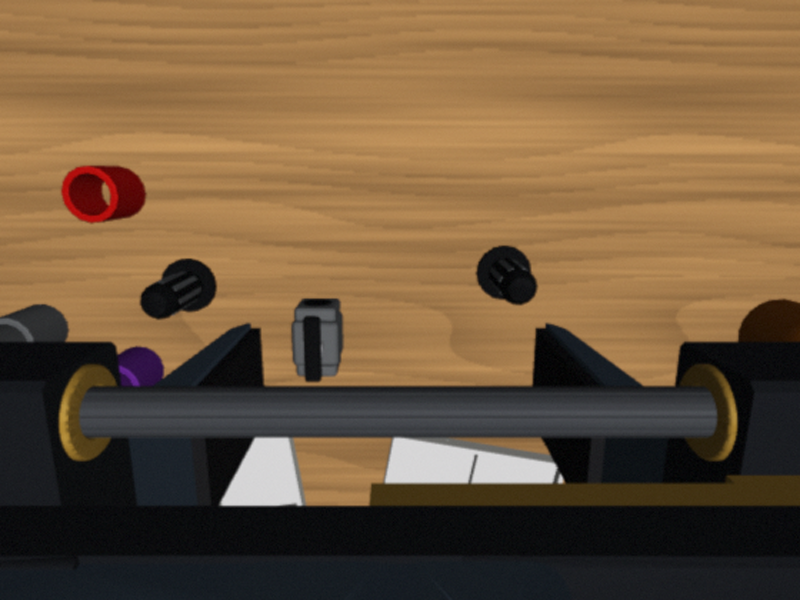

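Wrist view A shows strainers at (190,285) and (507,273), the valve at (317,338), the red tube at (103,193), the purple tube at (140,368) and a grey coupling at (35,325). I take a second view further right.

```bash
python3 -m handwheel '[[1,[-5,-3,-36],[0,0,0]],[1,[-5,-3,-36],[0,0,0]],[1,[-5,-3,-36],[0,0,0]],[1,[-5,-3,-36],[0,0,0]],[1,[-5,-3,-36],[0,0,0]],[1,[-5,-3,-36],[0,0,0]],[1,[0,0,0],[0,0,0]],[1,[0,0,0],[0,0,0]],[1,[0,0,0],[0,0,0]],[1,[0,0,0],[0,0,0]]]' && python3 look.py b strainer_a_center valve_center coupling_a_center
```

```text
time_s: 3.85
ee_pos: [389.3, -51.8, 275.8]
ee_rot: [-90.0, 0.0, 0.1]
force: [-0.2, 0.0, 0.1]
gripper_width: 90.9
pose [389.3 -51.8 275.8] [-90.    0.    0.1]
strainer_a_center 0.96 [317.2 223.2] 1160 (np.int64(299), np.int64(334), np.int64(203), np.int64(245)) [22.4 20.7 19.6] z25: [439.5  -6.7  25. ]
valve_center 0.63 [413.3 236.8] 283 (np.int64(398), np.int64(424), np.int64(229), np.int64(249)) [52.4 51.2 50.2] z25: [455.9 106.8  25. ]
coupling_a_center 0.95 [110.2 230.3] 1429 (np.int64(86), np.int64(135), np.int64(210), np.int64(251)) [59.3 59.2 59.3] z25: [ 448.5 -248.7   25. ]
```

View pics/w_b.png

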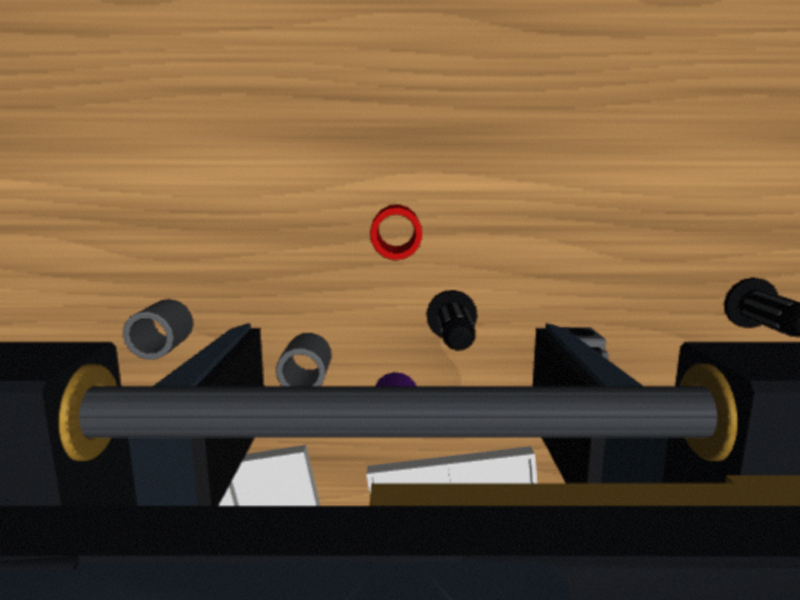

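Wrist view B shows grey couplings at (158,328) and (304,360, just reaching the rail), strainers at (453,320) and (762,305), red at (396,232) and purple at (396,380). Now I fit each part's outline over all views.

```bash
cat > fit.py <<'E'
from h import *
import pickle
from scipy.optimize import least_squares
def circ(r,z,n=48):
    t=np.linspace(0,2*np.pi,n,endpoint=False); return np.c_[r*np.cos(t),r*np.sin(t),np.full(n,z)]
def box(l,w,z0,z1): return np.array([[sx*l/2,sy*w/2,z] for sx in(-1,1) for sy in(-1,1) for z in(z0,z1)])
# convex pieces
M={'strainer':[np.r_[circ(22,0),circ(22,6)],np.r_[circ(13,6),circ(13,57),circ(11.3,63.5),circ(6.5,68.3),circ(0,70,1)]],
   'coupling':[np.r_[circ(20,0),circ(20,45)]],
   'valve':[box(56,36,0,40),box(50,12,40,54)]}
def sil(kind,c,p,shape,S=4):
    x,y,z,a=p; m=np.zeros((shape[0]*S,shape[1]*S),np.uint8); Rz=R.from_euler('z',a,degrees=True).as_matrix()
    for pc in M[kind]:
        u=proj(c,pc@Rz.T+[x,y,z]); h=cv2.convexHull(((u+.5)*S-.5).astype(np.float32)); cv2.fillPoly(m,[np.round(h*16).astype(np.int32)],1,shift=4)
    return m
def feat(m,S=1):
    q=cv2.moments(m,True); A=q['m00']; 
    f=np.array([q['m10']/A,q['m01']/A]); f=(f+.5)/S-.5
    A/=S*S
    return np.r_[f,q['mu20']/q['m00']/S/S,q['mu11']/q['m00']/S/S,q['mu02']/q['m00']/S/S],A
def seg(im,seed,kind,rad):
    im=im.astype(int); mx=im.max(2);mn=im.min(2)
    d=((mx-mn)<45)&(mx<170) if kind!='strainer' else (mx<70)
    if kind=='valve': d=((mx-mn)<35)&(mx<150)
    n,lab,st,cen=cv2.connectedComponentsWithStats(d.astype(np.uint8),connectivity=8)
    ys,xs=np.nonzero(d); k=np.argmin((xs-seed[0])**2+(ys-seed[1])**2)
    m=(lab==lab[ys[k],xs[k]]).astype(np.uint8)
    cs,_=cv2.findContours(m,cv2.RETR_EXTERNAL,cv2.CHAIN_APPROX_NONE)
    cv2.fillPoly(m,cs,1); return m
def fit(kind,views,p0,zfree=True,yaw=False,verb=True):
    # views: list of (cam,im,weight,name)
    obs=[]
    for c,im,w,nm in views:
        hz={'strainer':25,'coupling':22,'valve':22}[kind]
        m=seg(im,proj(c,[p0[0],p0[1],hz])[0],kind,0); f,A=feat(m); obs.append((f,A,m))
    def model(q):
        p=[q[0],q[1],q[2] if zfree else 0,q[3] if yaw else p0[3]]; r=[]
        for (c,im,w,nm),(f,A,m) in zip(views,obs):
            g,B=feat(sil(kind,c,p,im.shape),4); d=g-f; s=np.sqrt(A)/4
            r+=list(d[:2]*w)
            r+=list(d[2:]/s*w*.5) if yaw else []
        r.append((q[2])/6.)
        if not yaw:r.append(0*q[3])
        return np.array(r)
    q=least_squares(model,[p0[0],p0[1],0,p0[3]],diff_step=1e-2,x_scale=[100,100,100,30],method='trf').x
    # finite-difference steps are relative: refine
    def m2(e): return model(q+e*1.0)
    from scipy.optimize import minimize
    res=minimize(lambda e:(m2(e)**2).sum(),np.zeros(4),method='Nelder-Mead',options=dict(initial_simplex=np.r_[np.zeros((1,4)),np.diag([4,4,4,6])],xatol=.05,fatol=1e-4,maxiter=300))
    q=q+res.x
    p=[q[0],q[1],q[2] if zfree else 0,q[3] if yaw else p0[3]]
    for (c,im,w,nm),(f,A,m) in zip(views,obs):
        g,B=feat(sil(kind,c,p,im.shape),4)
        if verb: print("   ",nm,"res px",g[:2]-f[:2],"area",A,round(B,0))
    print(kind,"x,y,z,yaw",np.array(p),"cost",round(res.fun,2)); return q
E
python3 - <<'E'
from fit import *
o=pickle.load(open('m.pkl','rb'));
sa,ia,_=pickle.load(open('w_a.pkl','rb'));sb,ib,_=pickle.load(open('w_b.pkl','rb'))
T=(cam("top"),o["top"],1,"top");S=(cam("scene"),o["scene"],1,"scene");A=(cam("wrist",sa),ia,1,"wa");B=(cam("wrist",sb),ib,1,"wb")
fit('strainer',[T,S,A,B],[440,-5,0,0])
fit('strainer',[T,S,A,B],[432,204,0,0])
fit('valve',[T,S,A],[480,101,0,0],yaw=True)
fit('coupling',[T,S,B],[450,-247,0,0])
fit('coupling',[T,S],[475,-148,0,0])
E
```

```text
Traceback (most recent call last):
  File "fit.py", line 45, in fit
    q=least_squares(model,[p0[0],p0[1],0,p0[3]],diff_step=1e-2,x_scale=[100,100,100,30],method='trf').x
      ~~~~~~~~~~~~~^^^^^^^^^^^^^^^^^^^^^^^^^^^^^^^^^^^^^^^^^^^^^^^^^^^^^^^^^^^^^^^^^^^^^^^^^^^^^^^^^^
  File "fit.py", line 39, in model
    g,B=feat(sil(kind,c,p,im.shape),4); d=g-f; s=np.sqrt(A)/4
        ~~~~^^^^^^^^^^^^^^^^^^^^^^^^^^
  File "fit.py", line 18, in feat
    f=np.array([q['m10']/A,q['m01']/A]); f=(f+.5)/S-.5
                ~~~~~~~~^~
ZeroDivisionError: float division by zero
```

Singular first stage, so I drop it and keep only Nelder-Mead.

```bash
python3 - <<'E'
s=open('fit.py').read()
a=s.index("    q=least_squares(");b=s.index("    # finite")
s=s[:a]+"    q=np.array([p0[0],p0[1],0,p0[3]],float)\n"+s[b:]
open('fit.py','w').write(s)
E
cat > run1.py <<'E'
from fit import *
o=pickle.load(open('m.pkl','rb'));
sa,ia,_=pickle.load(open('w_a.pkl','rb'));sb,ib,_=pickle.load(open('w_b.pkl','rb'))
T=(cam("top"),o["top"],1,"top");S=(cam("scene"),o["scene"],1,"scene");A=(cam("wrist",sa),ia,1,"wa");B=(cam("wrist",sb),ib,1,"wb")
fit('strainer',[T,S,A,B],[440,-5,0,0])
fit('strainer',[T,S,A],[432,204,0,0])
fit('valve',[T,S,A],[480,101,0,0],yaw=True)
fit('coupling',[T,S,B],[450,-247,0,0])
fit('coupling',[T,S],[475,-148,0,0])
E
python3 run1.py
```

```text
top res px [0.8 0.6] area 117.0 157.0
    scene res px [-0.2  0.4] area 204.0 271.0
    wa res px [-0.   0.1] area 1500.0 1625.0
    wb res px [0.3 0.1] area 1106.0 1204.0
strainer x,y,z,yaw [441.7  -5.8   1.1   0. ] cost 1.31
    top res px [0.8 0.6] area 119.0 163.0
    scene res px [-0.   0.4] area 193.0 259.0
    wa res px [0.3 0.2] area 1267.0 1373.0
strainer x,y,z,yaw [430.6 248.9   1.8   0. ] cost 1.4
    top res px [0.7 0.8] area 202.0 236.0
    scene res px [-0.2  0.3] area 284.0 402.0
    wa res px [0.2 0.2] area 1804.0 2114.0
valve x,y,z,yaw [479.8 100.6  -0.8   0.2] cost 8.74
    top res px [0.5 0.6] area 161.0 164.0
    scene res px [0.  0.1] area 258.0 311.0
    wb res px [0.2 0.1] area 1493.0 1591.0
coupling x,y,z,yaw [ 447.8 -247.5    1.4    0. ] cost 0.73
    top res px [0.4 0.2] area 147.0 151.0
    scene res px [0.3 0.3] area 252.0 305.0
coupling x,y,z,yaw [ 478.6 -128.6    2.     0. ] cost 0.45
```

```bash
cat > tray.py <<'E'
from fit import *
from scipy.optimize import minimize
o=pickle.load(open('m.pkl','rb'))
C={n:cam(n) for n in("scene","top")}
for n,pts in {"top":[(291,206),(291.75,253)]}.items():
    for u in pts: print("purple/red approx",onz(C[n],u,40))
print("jar",onz(C["top"],(115.5,219.5),85))
def tsil(c,p,shape,h,S=4):
    x,y,a=p; Rz=R.from_euler('z',a,degrees=True).as_matrix()
    b=np.array([[X,Y,Z] for X in(-39,111) for Y in(-76,76) for Z in (0,h)])
    u=proj(c,b@Rz.T+[x,y,0]); m=np.zeros((shape[0]*S,shape[1]*S),np.uint8)
    cv2.fillPoly(m,[np.round(cv2.convexHull(((u+.5)*S-.5).astype(np.float32))*16).astype(np.int32)],1,shift=4); return m
def segt(im,reg):
    k=cv2.dilate(reg.astype(np.uint8),np.ones((7,7)))
    i=im.astype(int); m=((i.min(2)>115)&(i.max(2)-i.min(2)<40)&(k>0)).astype(np.uint8)
    cs,_=cv2.findContours(m,cv2.RETR_EXTERNAL,cv2.CHAIN_APPROX_NONE); c=max(cs,key=cv2.contourArea)
    m[:]=0; cv2.fillPoly(m,[cv2.convexHull(c)],1); return m
for t,p0 in (("tray_coupling",(616,-202,9.5)),("tray_valve",(615,2,7.5)),("tray_strainer",(625,228,-12))):
  for h in (14,):
    for sel in (("top","scene"),("top",),("scene",)):
        ob={n:feat(segt(o[n],o[n,t][0]['region'])) for n in sel}
        def f(e):
            r=0
            for n in sel:
                g,B=feat(tsil(C[n],np.array(p0)+e,o[n].shape,h),4); d=g-ob[n][0]
                r+=(d[:2]**2).sum()+((d[2:]/13*.5)**2).sum()
            return r
        res=minimize(f,np.zeros(3),method='Nelder-Mead',options=dict(initial_simplex=np.r_[np.zeros((1,3)),np.diag([4,4,4])],xatol=.02,fatol=1e-4))
        p=np.array(p0)+res.x; a=np.radians(p[2]); ex=np.array([np.cos(a),np.sin(a)]);ey=np.array([-ex[1],ex[0]])
        print(t,sel,p,"cost",round(res.fun,2),"areas",[(n,ob[n][1],round(feat(tsil(C[n],p,o[n].shape,h),4)[1])) for n in sel],"bays +y",p[:2]+37*ey,"-y",p[:2]-37*ey)
E
python3 tray.py
```

```text
purple/red approx [514.2 -52.9  40. ]
purple/red approx [369.2 -52.   40. ]
jar [481.4 474.8  85. ]
tray_coupling ('top', 'scene') [ 616.4 -203.4   10.4] cost 0.71 areas [('top', 2371.0, 2314), ('scene', 3725.0, 3664)] bays +y [ 609.7 -167. ] -y [ 623.  -239.8]
tray_coupling ('top',) [ 617.3 -202.3   10.7] cost 0.07 areas [('top', 2371.0, 2312)] bays +y [ 610.5 -166. ] -y [ 624.2 -238.7]
tray_coupling ('scene',) [ 615.7 -204.9   10.9] cost 0.05 areas [('scene', 3725.0, 3668)] bays +y [ 608.7 -168.6] -y [ 622.7 -241.2]
tray_valve ('top', 'scene') [615.   1.   9.] cost 0.83 areas [('top', 2371.0, 2310), ('scene', 3371.0, 3323)] bays +y [609.2  37.5] -y [620.8 -35.6]
tray_valve ('top',) [616.7   3.4   7.2] cost 0.09 areas [('top', 2371.0, 2308)] bays +y [612.1  40.1] -y [621.3 -33.3]
tray_valve ('scene',) [614.    0.9   7.8] cost 0.11 areas [('scene', 3371.0, 3322)] bays +y [608.9  37.6] -y [619.  -35.8]
tray_strainer ('top', 'scene') [621.  230.5 -12.2] cost 1.17 areas [('top', 2395.0, 2325), ('scene', 3093.0, 3060)] bays +y [628.7 266.7] -y [613.2 194.4]
tray_strainer ('top',) [622.7 230.7  -9.7] cost 0.06 areas [('top', 2395.0, 2340)] bays +y [628.9 267.1] -y [616.5 194.2]
tray_strainer ('scene',) [618.9 225.7  -5.3] cost 0.1 areas [('scene', 3093.0, 3052)] bays +y [622.4 262.6] -y [615.5 188.9]
```

Parts and trays are located and consistent to 3 mm. All part base heights came out within about 2 mm of 0. Now I pick strainer A at (442,-6).

```bash
python3 -m handwheel '[[0.7,[17.5,20,15.3],[0,0,0]],[0.7,[17.5,20,15.3],[0,0,0]],[0.7,[17.5,20,15.3],[0,0,0]],[0.7,[0,36,0],[0,0,0]],[0.7,[0,36,0],[0,0,0]],[0.7,[0,36,0],[0,0,0]],[0.7,[0,36,0],[0,0,0]],[0.7,[0,36,0],[0,0,0]],[0.7,[0,17,0],[0,0,0]],[0.7,[0,0,0],[0,0,0]]]' 25; python3 -m handwheel '[[0,[0,0,0],[0,0,0]],[0,[0,0,0],[0,0,0]],[0,[0,0,0],[0,0,0]],[0,[0,0,0],[0,0,0]],[0,[0,0,0],[0,0,0]],[0,[0,0,0],[0,0,0]],[0,[0,0,0],[0,0,0]],[0,[0,0,0],[0,0,0]],[0,[0,0,0],[0,0,0]],[0,[0,0,0],[0,0,0]]]' 25
```

```text
time_s: 4.88
ee_pos: [438.6, -6.1, 15.5]
ee_rot: [-90.0, 0.5, 0.1]
force: [-0.3, -0.1, 0.5]
gripper_width: 63.6
time_s: 5.72
ee_pos: [442.2, -7.0, 19.7]
ee_rot: [-90.0, -0.1, 0.0]
force: [-0.2, 0.3, 6.5]
gripper_width: 25.3
```

```bash
python3 -m handwheel '[[0,[0,-30,0],[0,0,0]],[0,[0,-30,0],[0,0,0]],[0,[0,-30,0],[0,0,0]],[0,[24.6,0,28.7],[0,0,0]],[0,[24.6,0,28.7],[0,0,0]],[0,[24.6,0,28.7],[0,0,0]],[0,[24.6,0,28.7],[0,0,0]],[0,[24.6,0,28.7],[0,0,0]],[0,[24.6,0,28.7],[0,0,0]],[0,[24.6,0,28.7],[0,0,0]]]'; python3 -m handwheel '[[0,[0,0,0],[0,0,0]],[0,[0,0,0],[0,0,0]],[0,[0,0,0],[0,0,0]],[0,[0,0,0],[0,0,0]],[0,[0,0,0],[0,0,0]],[0,[0,0,0],[0,0,0]],[0,[0,0,0],[0,0,0]],[0,[0,0,0],[0,0,0]],[0,[0,0,0],[0,0,0]],[0,[0,0,0],[0,0,0]]]'; python3 look.py c tray_strainer
```

```text
time_s: 6.55
ee_pos: [614.5, 195.5, 108.6]
ee_rot: [-90.0, 0.0, 0.0]
force: [0.9, -0.7, -0.9]
gripper_width: 25.6
time_s: 7.38
ee_pos: [613.8, 193.9, 109.1]
ee_rot: [-90.0, -0.0, 0.0]
force: [0.9, -0.4, 0.2]
gripper_width: 25.4
pose [613.8 193.9 109.1] [-90.  -0.   0.]
tray_strainer 0.77 [323.7 208.1] 13338 (np.int64(218), np.int64(439), np.int64(152), np.int64(338)) [219.9 219.2 219.3] z25: [607.1 225.1  25. ]
```

View pics/w_c.png

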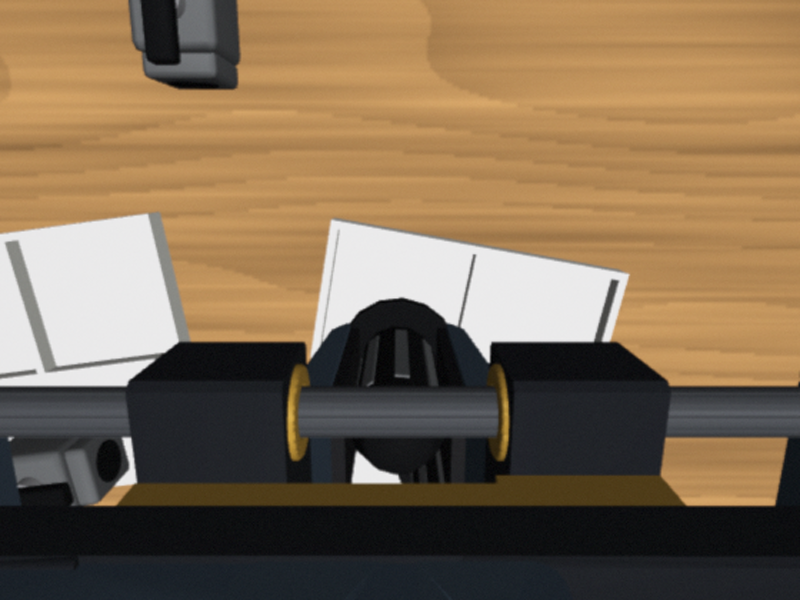

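Wrist view C shows the held strainer upright. The strainer tray's near corners are at (331,220) and (627,273), with the divider's near end at (474,254). The valve tray's near-left corner is at (158,213). I compute the tray pose from these.

Run:
```python
from fit import *
s,im,_=pickle.load(open('w_c.pkl','rb')); c=cam("wrist",s)
k=lambda p:(np.array(p)+.5)*.7-.5
L,Rr,D=[onz(c,k(p),14) for p in((331,220),(627,273),(474,254))]
print(L,Rr,D,"len",np.linalg.norm(L-Rr))
e=(Rr-L)[:2]; e/=np.linalg.norm(e); ex=np.array([e[1],-e[0]]); print("yaw",np.degrees(np.arctan2(ex[1],ex[0])))
o=((L+Rr)/2)[:2]+39*ex; print("origin",o,"bay +y",o+37*e,"-y",o-37*e)
# heights: triangulate corner vs top camera
oo=pickle.load(open('m.pkl','rb')); T=cam("top")
for nm,p in (("L",(331,220)),("R",(627,273))):
    print(nm,"top px pred z14",proj(T,onz(c,k(p),14)),"z0",proj(T,onz(c,k(p),0)))
v=onz(c,k((158,213)),14); print("valve tray near +y corner",v)
im2=oo["top"][170:200,165:310,::-1]; cv2.imwrite("pics/tt.png",cv2.resize(im2,None,fx=5.5,fy=5.5,interpolation=cv2.INTER_CUBIC))
```

```text
[570.5 160.7  14. ] [596.9 308.9  14. ] [587.3 231.5  14. ] len 150.58846036121932
yaw -10.124125684969792
origin [622.1 227.9] bay +y [628.6 264.3] -y [615.6 191.5]
L top px pred z14 [[222.6 190.1]] z0 [[223.6 190.2]]
R top px pred z14 [[175.5 182.7]] z0 [[174.5 182.4]]
valve tray near +y corner [567.1  75.9  14. ]
```

```bash
python3 -m handwheel '[[0,[1.8,30,-2.4],[0,0,0]],[0,[0,28,0],[0,0,0]],[0,[0,16,0],[0,0,0]],[0,[0,6,0],[0,0,0]],[0,[0,3,0],[0,0,0]],[0,[0,0,0],[0,0,0]],[0,[0,0,0],[0,0,0]],[0,[0,0,0],[0,0,0]],[0,[0,0,0],[0,0,0]],[0,[0,0,0],[0,0,0]]]'
```

```text
time_s: 8.32
ee_pos: [616.1, 191.8, 26.9]
ee_rot: [-90.0, -0.1, 0.0]
force: [-0.3, -0.2, -0.1]
gripper_width: 25.4
```

```bash
python3 -m handwheel '[[0,[0,1.5,0],[0,0,0]],[0,[0,1,0],[0,0,0]],[0,[0,0.5,0],[0,0,0]],[0,[0,0,0],[0,0,0]],[0,[0,0,0],[0,0,0]],[0.5,[0,0,0],[0,0,0]],[0.5,[0,0,0],[0,0,0]],[0.5,[0,0,0],[0,0,0]],[0.5,[0,0,0],[0,0,0]],[0.5,[0,0,0],[0,0,0]]]'
```

```text
time_s: 9.15
ee_pos: [615.5, 191.6, 22.6]
ee_rot: [-90.0, 0.0, 0.0]
force: [1.1, -0.7, -0.9]
gripper_width: 45.5
```

```bash
python3 -m handwheel '[[0.5,[0,-40,0],[0,0,0]],[0.5,[0,-40,0],[0,0,0]],[0.6,[-20,-4,6],[0,0,0]],[0.7,[-36,0,11],[0,0,0]],[0.7,[-36,0,11],[0,0,0]],[0.7,[-36,0,11],[0,0,0]],[0.7,[-36,0,11],[0,0,0]],[0.7,[-21,0,7],[0,0,0]],[0.7,[0,0,0],[0,0,0]],[0.7,[0,0,0],[0,0,0]]]'; python3 look.py d tray_strainer strainer_a_center
```

```text
time_s: 9.98
ee_pos: [430.0, 248.9, 107.3]
ee_rot: [-90.0, -0.1, 0.1]
force: [1.2, -0.0, 0.7]
gripper_width: 63.9
pose [430.  248.9 107.3] [-90.   -0.1   0.1]
```

View pics/w_d.png

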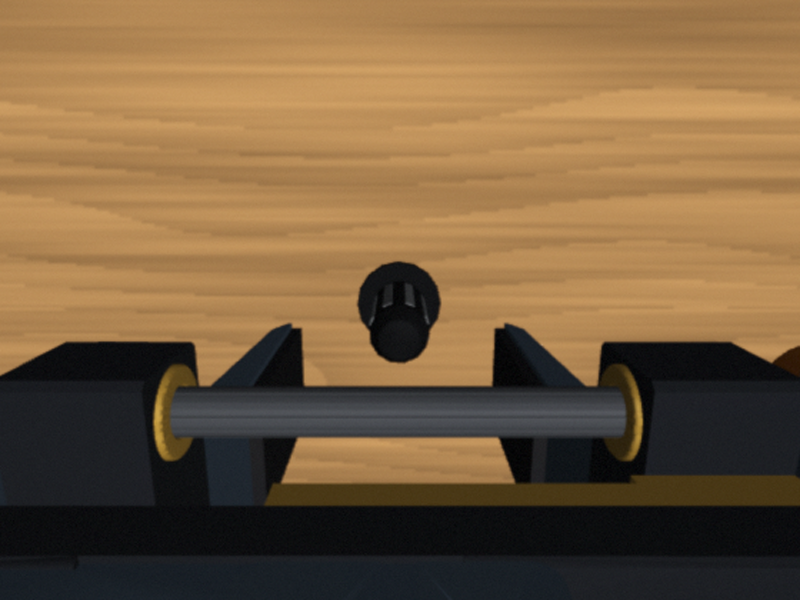

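The strainer sits centred between the fingers (foot at 399,302). I descend and grip.

```bash
python3 -m handwheel '[[0.7,[0.5,35,0],[0,0,0]],[0.7,[0,32,0],[0,0,0]],[0.7,[0,16,0],[0,0,0]],[0.7,[0,3,0],[0,0,0]],[0.7,[0,0,0],[0,0,0]],[0,[0,0,0],[0,0,0]],[0,[0,0,0],[0,0,0]],[0,[0,0,0],[0,0,0]],[0,[0,0,0],[0,0,0]],[0,[0,0,0],[0,0,0]]]' 25
```

```text
time_s: 10.97
ee_pos: [431.5, 248.8, 21.7]
ee_rot: [-90.0, -0.1, 0.0]
force: [-0.2, -0.6, -0.0]
gripper_width: 33.6
```

```bash
python3 -m handwheel '[[0,[0,0,0],[0,0,0]],[0,[0,0,0],[0,0,0]],[0,[0,0,0],[0,0,0]],[0,[0,-30,0],[0,0,0]],[0,[0,-30,0],[0,0,0]],[0,[0,-30,0],[0,0,0]],[0,[36,0,3],[0,0,0]],[0,[40,0,3],[0,0,0]],[0,[40,0,3],[0,0,0]],[0,[40,0,3],[0,0,0]]]' 25; python3 -m handwheel '[[0,[30,0,3],[0,0,0]],[0,[12,0,1],[0,0,0]],[0,[0,0,0],[0,0,0]],[0,[0,30,0],[0,0,0]],[0,[0,30,0],[0,0,0]],[0,[0,15,0],[0,0,0]],[0,[0,6,0],[0,0,0]],[0,[0,3,0],[0,0,0]],[0,[0,0,0],[0,0,0]],[0,[0,0,0],[0,0,0]]]'
```

```text
time_s: 11.8
ee_pos: [588.4, 260.6, 111.2]
ee_rot: [-90.0, -0.0, 0.1]
force: [-0.6, -0.2, 0.3]
gripper_width: 25.5
time_s: 12.63
ee_pos: [629.6, 265.1, 28.4]
ee_rot: [-89.9, -0.1, 0.0]
force: [0.8, 0.4, -0.8]
gripper_width: 25.7
```

```bash
python3 -m handwheel '[[0,[0,1.2,0],[0,0,0]],[0,[0,1,0],[0,0,0]],[0,[0,0.8,0],[0,0,0]],[0,[0,0,0],[0,0,0]],[0,[0,0,0],[0,0,0]],[0,[0,0,0],[0,0,0]],[0.5,[0,0,0],[0,0,0]],[0.5,[0,0,0],[0,0,0]],[0.5,[0,0,0],[0,0,0]],[0.5,[0,0,0],[0,0,0]]]'
```

```text
time_s: 13.47
ee_pos: [628.9, 264.6, 23.6]
ee_rot: [-90.0, 0.0, 0.0]
force: [-0.6, 0.4, 0.2]
gripper_width: 45.2
```

```bash
python3 -m handwheel '[[0.5,[0,-40,0],[0,0,0]],[0.5,[0,-40,0],[0,0,0]],[0.7,[-20,-10,-20],[0,0,0]],[0.7,[-25,-10,-28],[0,0,0]],[0.7,[-25,0,-28],[0,0,0]],[0.7,[-25,0,-28],[0,0,0]],[0.7,[-25,0,-28],[0,0,0]],[0.7,[-25,0,-28],[0,0,0]],[0.7,[-19,0,-18],[0,0,0]],[0.7,[0,0,0],[0,0,0]]]'
python3 - <<'E'
from look import *
look("e",["valve_center"])
for n in("scene","top"):
    im=env.grab_frame(n); cv2.imwrite(f"pics/{n}1.png",cv2.resize(im[:,:,::-1],(800,600),interpolation=cv2.INTER_CUBIC)); np.save(n+"1.npy",im)
im=np.load("scene1.npy")[170:290,240:440,::-1]; cv2.imwrite("pics/s1c.png",cv2.resize(im,None,fx=4,fy=4,interpolation=cv2.INTER_CUBIC))
E
```

```text
time_s: 14.3
ee_pos: [460.3, 83.7, 123.6]
ee_rot: [-90.1, 0.3, -0.1]
force: [0.3, 0.1, -0.2]
gripper_width: 63.7
pose [460.3  83.7 123.6] [-90.1   0.3  -0.1]
valve_center 0.7 [301.9 234. ] 3428 (np.int64(278), np.int64(327), np.int64(196), np.int64(269)) [67.2 67.7 68.7] z25: [476.4 100.7  25. ]
```

View pics/w_e.png

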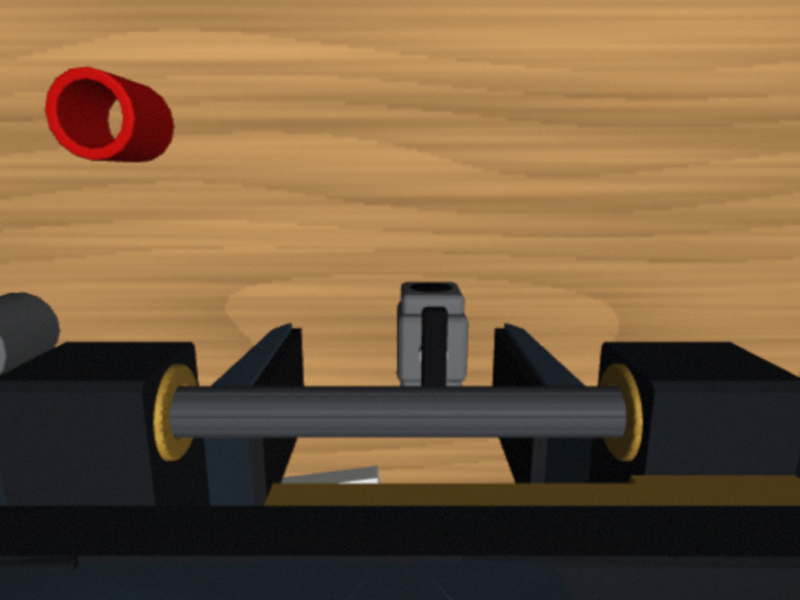

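View pics/s1c.png

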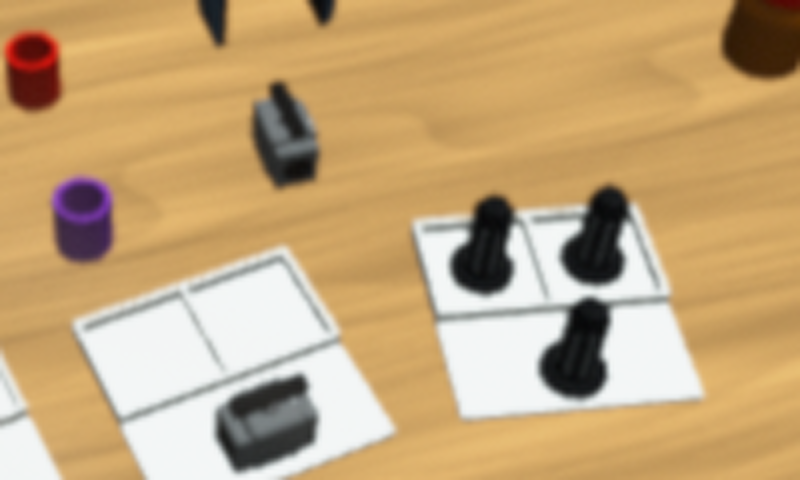

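Both strainers stand upright in their own bays, in the tray with the strainer sample at (575,345 in the crop). The valve's lever edges run straight down the wrist image at column ~421–447, so its yaw is about 0. I go to the valve.

```bash
python3 -m handwheel '[[0.7,[10,10,8.5],[0,0,0]],[0.7,[9.5,20,8.5],[0,0,0]],[0.7,[0,36,0],[0,0,0]],[0.7,[0,26,0],[0,0,0]],[0.7,[0,13,0],[0,0,0]],[0.7,[0,6,0],[0,0,0]],[0.7,[0,0,0],[0,0,0]],[0.7,[0,0,0],[0,0,0]],[0,[0,0,0],[0,0,0]],[0,[0,0,0],[0,0,0]]]' 35;  python3 -m handwheel '[[0,[0,0,0],[0,0,0]],[0,[0,0,0],[0,0,0]],[0,[0,0,0],[0,0,0]],[0,[0,0,0],[0,0,0]],[0,[0,0,0],[0,0,0]],[0,[0,0,0],[0,0,0]],[0,[0,0,0],[0,0,0]],[0,[0,0,0],[0,0,0]],[0,[0,0,0],[0,0,0]],[0,[0,0,0],[0,0,0]]]' 35
```

```text
time_s: 15.33
ee_pos: [485.8, 103.9, 14.1]
ee_rot: [-90.0, -0.2, 0.0]
force: [-0.3, -0.3, 0.4]
gripper_width: 53.3
time_s: 16.17
ee_pos: [485.0, 103.5, 13.6]
ee_rot: [-90.0, -0.1, 0.0]
force: [-1.1, -0.3, 5.7]
gripper_width: 35.8
```

```bash
python3 -m handwheel '[[0,[0,-25,0],[0,0,0]],[0,[0,-35,0],[0,0,0]],[0,[0,-20,0],[0,0,0]],[0,[30,0,-15],[0,0,0]],[0,[30,0,-15],[0,0,0]],[0,[35,0,-17],[0,0,0]],[0,[34,0,-16.5],[0,0,0]],[0,[0,0,0],[0,-7,0]],[0,[0,0,0],[0,0,0]],[0,[0,0,0],[0,0,0]]]'; python3 look.py f tray_valve
```

```text
time_s: 17.0
ee_pos: [612.6, 40.1, 91.9]
ee_rot: [-90.0, 0.2, 6.8]
force: [0.4, -0.2, -0.9]
gripper_width: 35.7
pose [612.6  40.1  91.9] [-90.    0.2   6.8]
tray_valve 0.83 [209.2 202.9] 15111 (np.int64(104), np.int64(332), np.int64(158), np.int64(338)) [220.5 219.9 220. ] z25: [603.6  -6.4  25. ]
```

View pics/w_f.png

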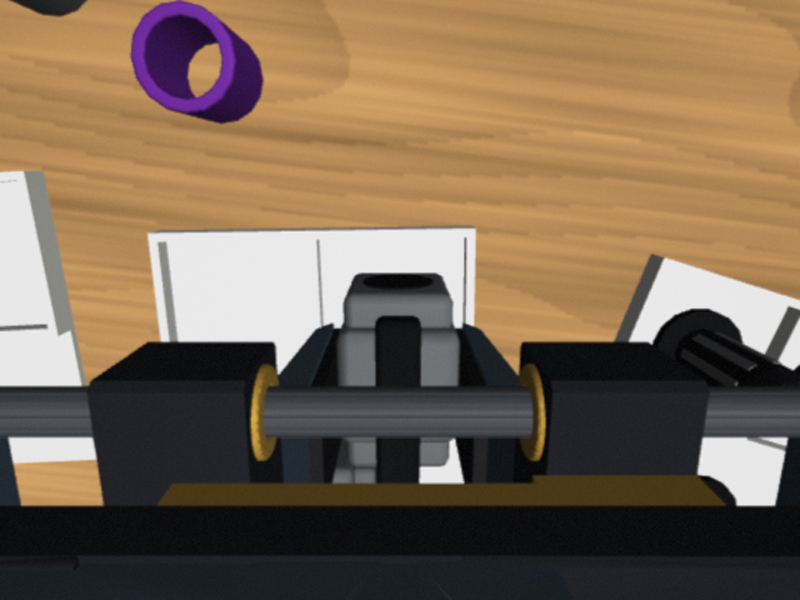

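View F shows the valve held level. The valve tray's near corners are at (149,233) and (475,228). The coupling tray's near-left corner is at (41,172).

```bash
cat > tr.py <<'E'
from fit import *
import sys,json
tag,a,b,z=sys.argv[1],json.loads(sys.argv[2]),json.loads(sys.argv[3]),14
s,im,_=pickle.load(open(f'w_{tag}.pkl','rb')); c=cam("wrist",s)
k=lambda p:(np.array(p)+.5)*.7-.5
L,Rr=[onz(c,k(p),z) for p in(a,b)]
print(L,Rr,"len (152)",np.linalg.norm(L-Rr))
e=(Rr-L)[:2]; e/=np.linalg.norm(e); ex=np.array([e[1],-e[0]]); print("yaw",np.degrees(np.arctan2(ex[1],ex[0])))
o=((L+Rr)/2)[:2]+39*ex; print("origin",o,"bay +y",o+37*e,"-y",o-37*e)
E
python3 tr.py f [149,233] [475,228]
python3 - <<'E'
from h import *
s=env.state();print(s['ee_pos'],s['ee_rot'])
E
```

```text
[587.5 -79.2  14. ] [567.3  70.3  14. ] len (152) 150.80625272079715
yaw 7.695013734734522
origin [616.    0.8] bay +y [611.1  37.4] -y [621.  -35.9]
[612.3  40.6  92.5] [-90.    0.1   6.9]
```

```bash
python3 -m handwheel '[[0,[3.5,26,-3],[0,0,0]],[0,[0,25,0],[0,0,0]],[0,[0,12,0],[0,0,0]],[0,[0,5,0],[0,0,0]],[0,[0,2,0],[0,0,0]],[0,[0,0,0],[0,0,0]],[0,[0,0,0],[0,0,0]],[0,[0,0,0],[0,0,0]],[0,[0,0,0],[0,0,0]],[0,[0,0,0],[0,0,0]]]'
```

```text
time_s: 17.93
ee_pos: [617.9, 37.6, 23.7]
ee_rot: [-90.0, -0.1, 7.0]
force: [-0.5, -0.3, -1.6]
gripper_width: 35.6
```

```bash
python3 -m handwheel '[[0,[0,2.5,0],[0,0,0]],[0,[0,1.5,0],[0,0,0]],[0,[0,1,0],[0,0,0]],[0,[0,0.5,0],[0,0,0]],[0,[0,0,0],[0,0,0]],[0,[0,0,0],[0,0,0]],[0,[0,0,0],[0,0,0]],[0,[0,0,0],[0,0,0]],[0,[0,0,0],[0,0,0]],[0,[0,0,0],[0,0,0]]]'
```

```text
time_s: 18.77
ee_pos: [617.4, 37.6, 17.6]
ee_rot: [-90.0, 0.0, 7.0]
force: [-2.7, 0.1, 3.3]
gripper_width: 35.7
```

```bash
python3 -m handwheel '[[0.55,[0,0,0],[0,0,0]],[0.55,[0,0,0],[0,0,0]],[0.55,[0,0,0],[0,0,0]],[0.55,[0,0,0],[0,0,0]],[0.55,[0,-20,0],[0,0,0]],[0.55,[0,-38,0],[0,0,0]],[0.6,[0,-38,0],[0,0,0]],[0.7,[-26,0,-24],[0,0,0]],[0.7,[-26,0,-24],[0,0,0]],[0.7,[-26,0,-24],[0,0,0]]]'; python3 -m handwheel '[[0.7,[-26,0,-24],[0,0,0]],[0.7,[-26,0,-24],[0,0,0]],[0.7,[-28,0,-28],[0,0,0]],[0.7,[0,0,0],[0,0,0]],[0.7,[0,0,0],[0,0,0]],[0.7,[0,0,0],[0,0,0]],[0.7,[0,0,0],[0,0,0]],[0.7,[0,0,0],[0,0,0]],[0.7,[0,0,0],[0,0,0]],[0.7,[0,0,0],[0,0,0]]]'; python3 look.py g coupling_a_center
```

```text
time_s: 19.6
ee_pos: [548.7, -43.9, 114.1]
ee_rot: [-90.0, -0.1, 7.1]
force: [0.5, -0.5, 0.4]
gripper_width: 64.0
time_s: 20.43
ee_pos: [479.3, -127.9, 113.3]
ee_rot: [-90.0, 0.0, 7.1]
force: [0.0, -0.2, -0.3]
gripper_width: 64.5
pose [ 479.3 -127.9  113.3] [-90.    0.    7.1]
coupling_a_center 0.71 [107.  151.9] 4059 (np.int64(66), np.int64(151), np.int64(122), np.int64(185)) [71.2 70.5 70. ] z25: [ 448.9 -250.2   25. ]
```

View pics/w_g.png

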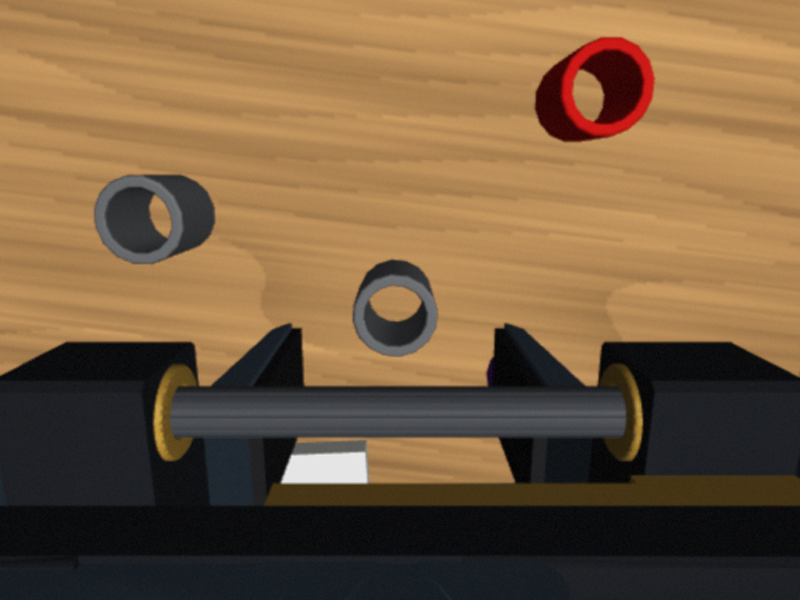

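View G shows the grey coupling rim at (395,313) between the fingers, the other grey one at (143,220), and red at (608,88).

Run:
```python
from fit import *
s,im,_=pickle.load(open('w_g.pkl','rb')); c=cam("wrist",s)
k=lambda p:(np.array(p)+.5)*.7-.5
for p in ((395.5,314),(143,220)): print(onz(c,k(p),45))
G=(c,im,1,"wg")
o=pickle.load(open('m.pkl','rb'));sb,ib,_=pickle.load(open('w_b.pkl','rb'));B=(cam("wrist",sb),ib,1,"wb")
fit('coupling',[G,B],[448,-248,0,0]); fit('coupling',[G,(cam("top"),o["top"],1,"top")],[478,-128,0,0])
```

```text
[ 476.8 -129.7   45. ]
[ 447.9 -245.8   45. ]
    wg res px [ 0.  -0.2] area 4228.0 4493.0
    wb res px [0.1 0.1] area 1493.0 1582.0
coupling x,y,z,yaw [ 448.3 -248.3   -0.2    0. ] cost 0.07
    wg res px [0.1 0.1] area 3114.0 3256.0
    top res px [0.6 0.3] area 147.0 150.0
coupling x,y,z,yaw [ 478.5 -129.8   -2.2    0. ] cost 0.7
```

```bash
python3 -m handwheel '[[0.7,[-1.7,36,-1.4],[0,0,0]],[0.7,[0,30,0],[0,0,0]],[0.7,[0,18,0],[0,0,0]],[0.7,[0,9,0],[0,0,0]],[0.7,[0,5,0],[0,0,0]],[0.7,[0,2,0],[0,0,0]],[0.7,[0,0,0],[0,0,0]],[0,[0,0,0],[0,0,0]],[0,[0,0,0],[0,0,0]],[0,[0,0,0],[0,0,0]]]' 20; python3 -m handwheel '[[0,[0,0,0],[0,0,0]],[0,[0,0,0],[0,0,0]],[0,[0,0,0],[0,0,0]],[0,[0,0,0],[0,0,0]],[0,[0,0,0],[0,0,0]],[0,[0,0,0],[0,0,0]],[0,[0,0,0],[0,0,0]],[0,[0,0,0],[0,0,0]],[0,[0,0,0],[0,0,0]],[0,[0,0,0],[0,0,0]]]'
```

```text
time_s: 21.37
ee_pos: [478.0, -130.4, 14.3]
ee_rot: [-90.0, -0.1, 7.0]
force: [-0.6, 0.3, -0.2]
gripper_width: 46.5
time_s: 22.2
ee_pos: [477.7, -130.3, 13.9]
ee_rot: [-90.0, -0.0, 7.0]
force: [-0.7, 0.5, 6.4]
gripper_width: 37.8
```

```bash
python3 -m handwheel '[[0,[0,-25,0],[0,0,0]],[0,[0,-35,0],[0,0,0]],[0,[0,-20,0],[0,0,0]],[0,[30,0,-12.5],[0,0,0]],[0,[33,0,-13.5],[0,0,0]],[0,[33,0,-13.5],[0,0,0]],[0,[30,0,-12.5],[0,0,0]],[0,[0,0,0],[0,-3,0]],[0,[0,0,0],[0,0,0]],[0,[0,0,0],[0,0,0]]]'; python3 look.py k tray_coupling
```

```text
time_s: 23.03
ee_pos: [607.8, -166.1, 92.5]
ee_rot: [-89.9, 0.1, 10.0]
force: [-0.0, -0.4, -0.6]
gripper_width: 38.1
pose [ 607.8 -166.1   92.5] [-89.9   0.1  10. ]
tray_coupling 0.77 [221.8 211.1] 17121 (np.int64(106), np.int64(334), np.int64(164), np.int64(339)) [215.6 215.  214.9] z25: [ 605.5 -204.3   25. ]
```

View pics/w_k.png

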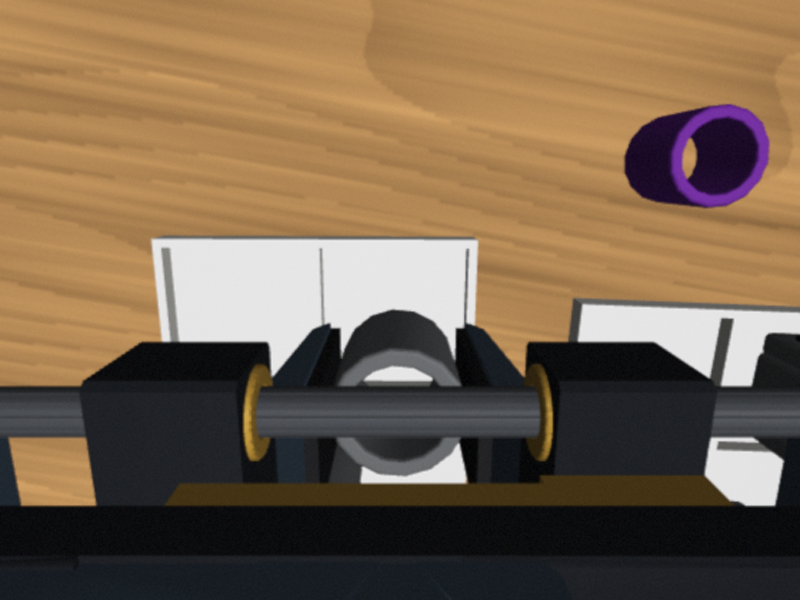

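View K shows the coupling held upright. The coupling tray's near corners are at (152,239) and (477,239).

```bash
python3 tr.py k [152,239] [477,239]
python3 - <<'E'
from h import *
s=env.state();print(s['ee_pos'],s['ee_rot'])
E
```

```text
[ 591.9 -285.2   14. ] [ 565.8 -136.4   14. ] len (152) 151.08216502930526
yaw 9.935458170364928
origin [ 617.3 -204.1] bay +y [ 610.9 -167.6] -y [ 623.6 -240.5]
[ 607.5 -166.1   93. ] [-90.    0.1  10. ]
```

```bash
python3 -m handwheel '[[0,[2.8,26,-2],[0,0,0]],[0,[0,25,0],[0,0,0]],[0,[0,12,0],[0,0,0]],[0,[0,5,0],[0,0,0]],[0,[0,3,0],[0,0,0]],[0,[0,1,0],[0,0,0]],[0,[0,0,0],[0,0,0]],[0,[0,0,0],[0,0,0]],[0,[0,0,0],[0,0,0]],[0,[0,0,0],[0,0,0]]]'
```

```text
time_s: 23.97
ee_pos: [612.3, -168.0, 22.2]
ee_rot: [-90.0, -0.1, 10.0]
force: [0.2, -0.1, -0.2]
gripper_width: 38.0
```

Lower the last few mm, release, then go up and across to coupling A at (448,-248).

```bash
python3 -m handwheel '[[0,[0,2,0],[0,0,0]],[0,[0,1.2,0],[0,0,0]],[0,[0,0.8,0],[0,0,0]],[0,[0,0,0],[0,0,0]],[0,[0,0,0],[0,0,0]],[0,[0,0,0],[0,0,0]],[0.6,[0,0,0],[0,0,0]],[0.6,[0,0,0],[0,0,0]],[0.6,[0,0,0],[0,0,0]],[0.6,[0,0,0],[0,0,0]]]'
```

```text
time_s: 24.8
ee_pos: [611.8, -167.8, 17.0]
ee_rot: [-90.0, 0.0, 10.0]
force: [-0.5, 0.7, -1.0]
gripper_width: 54.4
```

```bash
python3 -m handwheel '[[0.6,[0,-20,0],[0,0,0]],[0.6,[0,-38,0],[0,0,0]],[0.6,[0,-30,0],[0,0,0]],[0.7,[-35,0,-10],[0,0,0]],[0.7,[-35,0,-10],[0,0,0]],[0.7,[-35,0,-10],[0,0,0]],[0.7,[-35,0,-10],[0,0,0]],[0.7,[-35,0,-10],[0,0,0]],[0.7,[0,0,0],[0,0,0]],[0.7,[0,0,0],[0,0,0]]]'; python3 look.py l coupling_a_center
```

```text
time_s: 25.63
ee_pos: [447.1, -248.2, 105.6]
ee_rot: [-90.0, -0.0, 9.9]
force: [0.4, -0.3, 0.2]
gripper_width: 63.7
pose [ 447.1 -248.2  105.6] [-90.   -0.    9.9]
coupling_a_center 0.96 [278.4 223.4] 2689 (np.int64(248), np.int64(308), np.int64(187), np.int64(257)) [70.2 70.  69.9] z25: [ 450.4 -248.    25. ]
```

View pics/w_l.png

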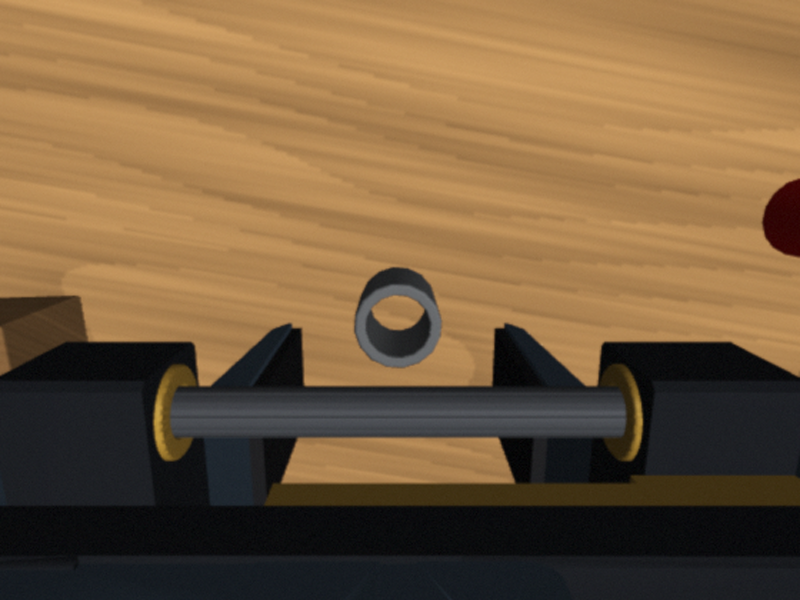

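The grey coupling sits centred between the fingers at (398,320). I descend and grip.

```bash
python3 -m handwheel '[[0.7,[1,34,0],[0,0,0]],[0.7,[0,28,0],[0,0,0]],[0.7,[0,16,0],[0,0,0]],[0.7,[0,8,0],[0,0,0]],[0.7,[0,4,0],[0,0,0]],[0.7,[0,1,0],[0,0,0]],[0.7,[0,0,0],[0,0,0]],[0,[0,0,0],[0,0,0]],[0,[0,0,0],[0,0,0]],[0,[0,0,0],[0,0,0]]]' 20; python3 -m handwheel '[[0,[0,0,0],[0,0,0]],[0,[0,0,0],[0,0,0]],[0,[0,0,0],[0,0,0]],[0,[0,0,0],[0,0,0]],[0,[0,0,0],[0,0,0]],[0,[0,0,0],[0,0,0]],[0,[0,0,0],[0,0,0]],[0,[0,0,0],[0,0,0]],[0,[0,0,0],[0,0,0]],[0,[0,0,0],[0,0,0]]]'
```

```text
time_s: 26.57
ee_pos: [449.7, -247.7, 15.2]
ee_rot: [-90.1, -0.1, 10.0]
force: [-0.3, 0.6, 0.7]
gripper_width: 46.3
time_s: 27.4
ee_pos: [449.5, -247.6, 14.9]
ee_rot: [-90.0, -0.0, 10.0]
force: [-1.5, 0.4, 5.9]
gripper_width: 37.8
```

```bash
python3 -m handwheel '[[0,[0,-25,0],[0,0,0]],[0,[0,-35,0],[0,0,0]],[0,[0,-20,0],[0,0,0]],[0,[34.5,0,-4.7],[0,0,0]],[0,[34.5,0,-4.7],[0,0,0]],[0,[34.5,0,-4.7],[0,0,0]],[0,[34.5,0,-4.7],[0,0,0]],[0,[34.5,0,-4.6],[0,0,0]],[0,[0,0,0],[0,0,0]],[0,[0,0,0],[0,0,0]]]'; python3 -m handwheel '[[0,[0,26,0],[0,0,0]],[0,[0,25,0],[0,0,0]],[0,[0,12,0],[0,0,0]],[0,[0,5,0],[0,0,0]],[0,[0,3,0],[0,0,0]],[0,[0,1,0],[0,0,0]],[0,[0,0,0],[0,0,0]],[0,[0,0,0],[0,0,0]],[0,[0,0,0],[0,0,0]],[0,[0,0,0],[0,0,0]]]'
```

```text
time_s: 28.23
ee_pos: [624.0, -239.9, 93.0]
ee_rot: [-90.0, 0.1, 10.1]
force: [0.0, -0.3, -1.1]
gripper_width: 37.7
time_s: 29.07
ee_pos: [623.6, -240.6, 23.3]
ee_rot: [-90.0, -0.1, 10.0]
force: [-0.0, -0.3, -0.6]
gripper_width: 37.7
```

```bash
python3 -m handwheel '[[0,[0,2,0],[0,0,0]],[0,[0,1.2,0],[0,0,0]],[0,[0,0.8,0],[0,0,0]],[0,[0,0,0],[0,0,0]],[0,[0,0,0],[0,0,0]],[0,[0,0,0],[0,0,0]],[0.6,[0,0,0],[0,0,0]],[0.6,[0,0,0],[0,0,0]],[0.6,[0,0,0],[0,0,0]],[0.6,[0,0,0],[0,0,0]]]'; python3 -m handwheel '[[0.6,[0,-20,0],[0,0,0]],[0.6,[0,-38,0],[0,0,0]],[0.6,[0,-38,0],[0,0,0]],[0.6,[-35,-30,0],[0,0,0]],[0.6,[-35,-20,0],[0,0,0]],[0.6,[-35,-10,0],[0,0,0]],[0.6,[-35,0,0],[0,0,0]],[0.6,[-35,0,0],[0,0,0]],[0.6,[-35,0,0],[0,0,0]],[0.6,[0,0,0],[0,0,0]]]'
python3 - <<'E'
from h import *
for n in("scene","top"):
    im=env.grab_frame(n); np.save(n+"2.npy",im)
s=np.load("scene2.npy")[:,:,::-1]; t=np.load("top2.npy")[:,:,::-1]
cv2.imwrite("pics/s2.png",cv2.resize(s[145:335,60:460],None,fx=2,fy=2,interpolation=cv2.INTER_CUBIC))
cv2.imwrite("pics/t2.png",cv2.resize(t[125:275,100:460],None,fx=2.2,fy=2.2,interpolation=cv2.INTER_CUBIC))
E
```

```text
time_s: 29.9
ee_pos: [623.0, -240.4, 17.9]
ee_rot: [-90.0, 0.0, 10.0]
force: [-1.1, 0.5, -0.4]
gripper_width: 54.6
time_s: 30.73
ee_pos: [413.7, -276.0, 171.3]
ee_rot: [-89.9, 0.3, 9.9]
force: [-0.9, 1.1, -1.0]
gripper_width: 54.7
```

View pics/s2.png

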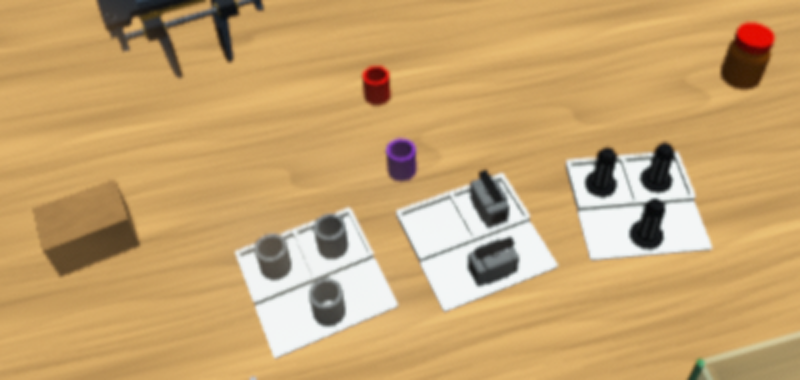

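View pics/t2.png

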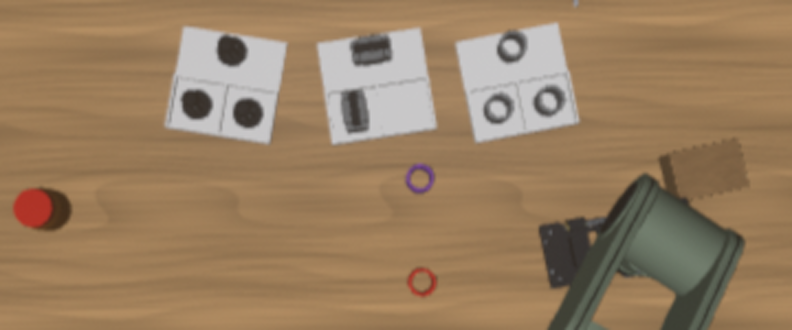

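All five look right. The scene crop shows couplings at (273,257) and (331,236), the valve at (489,200), and strainers at (602,172) and (657,168). The jar, carton, purple and red tubes are unmoved. I take one closer check from above the trays to confirm everything sits flat.

```bash
python3 -m handwheel '[[0.6,[26,-10,27.7],[0,0,0]],[0.6,[26,-10,27.7],[0,0,0]],[0.6,[26,-10,27.7],[0,0,0]],[0.6,[26,-10,27.7],[0,0,0]],[0.6,[26,-10,27.7],[0,0,0]],[0.6,[26,0,27.7],[0,0,0]],[0.6,[26,0,27.7],[0,0,0]],[0.6,[26,0,27.7],[0,0,0]],[0.6,[26,0,27.7],[0,0,0]],[0.6,[0,0,0],[0,0,0]]]'; python3 -m handwheel '[[0.6,[0,0,0],[0,0,0]],[0.6,[0,0,0],[0,0,0]],[0.6,[0,0,0],[0,0,0]],[0.6,[0,0,0],[0,0,0]],[0.6,[0,0,0],[0,0,0]],[0.6,[0,0,0],[0,0,0]],[0.6,[0,0,0],[0,0,0]],[0.6,[0,0,0],[0,0,0]],[0.6,[0,0,0],[0,0,0]],[0.6,[0,0,0],[0,0,0]]]'; python3 look.py z
python3 - <<'E'
from fit import *
s,im,_=pickle.load(open('w_z.pkl','rb'))
T=(cam("top"),np.load("top2.npy"),1,"top");S=(cam("scene"),np.load("scene2.npy"),1,"scene");W=(cam("wrist",s),im,1,"wz")
for k,p,y in (("strainer",[615,192,0,0],0),("strainer",[629,265,0,0],0),("coupling",[611,-168,0,0],0),("coupling",[623,-240,0,0],0),("valve",[612,38,0,7],1)):
    fit(k,[T,S],p,yaw=bool(y),verb=False)
# bystanders: shift between first and last pictures
a=pickle.load(open('m.pkl','rb'))
for n,bx in (("scene",(150,195,412,455)),("scene",(230,290,70,135)),("top",(205,235,95,140))):
    d=np.abs(a[n].astype(int)-np.load(n+"2.npy"))[bx[0]:bx[1],bx[2]:bx[3]]; print(n,bx,"max diff",d.max(),"mean",round(d.mean(),2))
E
```

```text
time_s: 31.67
ee_pos: [611.2, 16.7, 220.5]
ee_rot: [-89.8, -0.2, 10.4]
force: [-0.7, -0.6, 0.1]
gripper_width: 54.6
time_s: 32.5
ee_pos: [606.6, 9.7, 221.6]
ee_rot: [-90.0, -0.0, 10.0]
force: [-0.3, -0.6, 0.3]
gripper_width: 54.6
pose [606.6   9.7 221.6] [-90.  -0.  10.]
strainer x,y,z,yaw [615.2 192.7   5.4   0. ] cost 1.53
strainer x,y,z,yaw [627.8 266.3   5.1   0. ] cost 1.87
coupling x,y,z,yaw [ 611.1 -166.9    4.     0. ] cost 1.46
coupling x,y,z,yaw [ 621.7 -239.6    4.2    0. ] cost 1.41
valve x,y,z,yaw [612.3  37.3   2.5   7.4] cost 3.02
scene (150, 195, 412, 455) max diff 14 mean 7.46
scene (230, 290, 70, 135) max diff 13 mean 8.22
top (205, 235, 95, 140) max diff 10 mean 5.17
```

View pics/w_z.png

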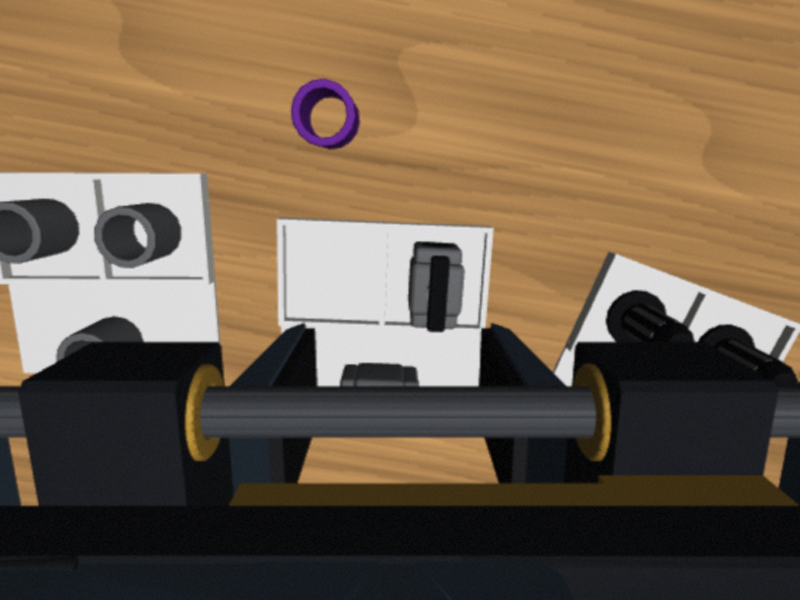

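View Z shows couplings at (30,232) and (135,235), the valve at (437,287) inside its bay and clear of the walls, and strainers at (637,315) and (735,345). Fitted base heights are 2.5–5.4 mm against the 4 mm floor. The arm is clear, so I hand in.

```bash
python3 -c "
from workcell import env
print(env.job_done())"
```

```text
the job is handed in; nothing more can be done
None
```

All five spares are put away, one part per bay: both strainers in the strainer tray, the valve in the +y bay of the valve tray, and both grey couplings in the coupling tray. I left the purple and red look-alike tubes where they were. I handed in at about 32.6 s.

**Last checks:**
- **Positions:** outline fits from the fixed cameras put every part within about 2 mm of its bay centre.
- **Upright and flat:** the last pictures show every part upright. Fitted base heights were 4.0–5.4 mm for the strainers and couplings and 2.5 mm for the valve, against the 4 mm floor. That is within the roughly 2 mm calibration error.
- **Jar and carton:** pictures before and after show neither has moved.
- **Arm:** it was clear, 220 mm above the trays, and the highest reading I saw was about 6.5 N.

**Small disagreements:**
- The couplings' gripped width read about 37.8 mm against the stated 40 mm.
- The fixed cameras put the trays up to about 6 mm from where the wrist camera did (mostly 1–3 mm). I used the wrist camera's values for placing.
- The valve was gripped 5 mm off along its length, and I corrected for that when placing it.

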